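Fill the divided box from the drop hopper

ROBOT

A 7-joint arm with a two-finger parallel gripper is mounted at the origin on the work surface. World frame = base frame: x ahead of the robot, y to its left, z up, the work surface at z = 0. Lengths are in mm, angles in rad, forces in N, time in s.
With the tool pointing down it reaches from about 425 to 1025 mm from the base axis. Payload 9.4 kg.
Tool frame: the origin (TCP) lies midway between the tips of the shut fingers; the grasp point (between the pads) lies 19 mm behind it; z points along the fingers, x is the direction in which the jaws open and shut, and the axes are right-handed (so a half turn about z gives the same grasp; the last joint's range is limited). The gripper opens to 93 mm and grips with 3 to 60 N. Pads are 15 mm wide; open, the fingers measure 128 mm over their backs; the gripper's body (75 mm by 188 mm) begins 65 mm behind the grasp point.
Start: joints at [1.255, 0.599, -0.003, 1.599, 0.002, 0.943, -0.08], TCP at [171.479, -704.428, 218.618] pointing down, gripper open.
Joint ranges: [-2.57, 2.57], [-0.35, 1.97], [-1.29, 1.29], [0.11, 2.56], [-1.05, 4.19], [0.11, 1.86], [-2.63, 2.63]. Speed limits (rad/s): [2.22, 2.22, 3.01, 3.01, 3.14, 3.14, 3.14].

INTERFACE

Orientations are given as a 3x3 rotation matrix whose columns are the frame's x, y, z axes.
In Python, from cell import bot, planner, viewer, workorder gives the robot as it stands. Calls block until the motion is done:
- bot.move_ptp(position, orientation): joint-space move of the TCP to a pose.
- bot.move_linear(position, frame=None, v=150, stop_force=None): straight line of the TCP; frame=None keeps the orientation; v is the mean speed in mm/s. With stop_force (N) it stops when the force on the tool has changed by that much, and returns True; else False.
- bot.goto_joints(angles): joint-space move.
- bot.gripper_open() and bot.grab(strength=None): open the fingers fully, or close them until they stop; strength is the grip in N (None keeps the last).
- bot.pause(seconds).
- planner.inverse_kinematics(position, orientation): joint angles nearest the present ones, or None.
- bot.observe(): the state.
- viewer.camera(name): name is "scene" or "top" or "wrist"; returns a dict with "image" (480x640x3 uint8, red, green, blue), "intrinsics" (3x3 intrinsics, pixels), "rvec" (rotation vector, rad) and "tvec" (3), from world to camera coordinates, as OpenCV has them; the wrist camera has in their place "mount" (4x4, takes a point from camera to tool coordinates, whose origin is the TCP and whose axes are the tool frame's). Camera axes: x right, y down, z forward; pixel columns grow to the right and rows downward; lengths in mm; the calibration is good to about 2 mm. A picture is of the moment at which its call begins: read the wrist's pose just before it. There is no depth.
A pose or a line that the arm cannot do raises bot.MotionError and nothing moves.
- workorder.job_done(): hands the job in, once; it reports no verdict.
The state is a dict: "clock": time; "qpos": joint angles; "qd": joint speeds; "joint_torque": joint torques, N m; "tool_pos": TCP position; "eef_rot": TCP orientation; "wrist_force": force on the tool from outside, world axes, zero at the start; "torque": the same for the moment, N m; "gripper_width": finger opening in mm.
Only numpy, scipy, OpenCV 4.12 (cv2) and the standard library are available. Lean on these libraries where they do the work, as an engineer would, in place of code of your own. Each camera call takes 0.05 s, during which the arm holds its last target.

TASK

Slide the divided box into the guide under the hopper until it is fully home against the back stop, then draw the hopper's gate out as far as it goes, to its end stop, so that the three turned wooden handles drop one into each cell. Feel for both stops: do not drag the hopper along the bench, leave the box home and the gate drawn, and leave the mallet, stone, glue bottle and gouge alone.

Things in the scene. Friction and masses are not known exactly. Their poses are not given: they have to be found in the camera images.
- hopper: Three-lane drop hopper, plywood and dark steel, 5 kg, loose: slides if pushed or pulled over about 25 N. Origin on the bench below the middle lane; y along the lanes, -x the gate side. Bridge: x -56 to 54, y +-82, z 58 to 106 mm. Lanes: 33 mm square wells at y -44, 0, 44, a handle in each, tops at z 119. 12 mm high feet, the front two reach x -98 at y +-66.
- mouth (a point): Entry of the hopper's box guide, on the bench on the guide's centre line, at hopper x 0, y -115 mm; axes as the hopper's. The box enters here towards +y. Flared from about 80 mm wide to two parallel rails 53 mm apart inside, 30 mm high, at hopper y -85 to 80 mm. Clear height below the gate 58 mm.
- stop (a point): Middle of the face of the guide's fixed back stop, at bench height, hopper x 0, y 68 mm; the box's far end wall rests on it when fully home. The middle cell is then at hopper x 0, y 0, right below the middle lane, and the grip post stands at hopper y -112 mm, its face 19 mm clear of the bridge.
- bar (a point): Middle of the gate's pull bar, 67 mm above the bench on the hopper's -x side: dark wood, 12 (x) x 92 (y) x 32 (z) mm, axes as the hopper's. Carried by two 8 mm rods at y +-38, 61 mm up. Between the rods an opening 68 mm wide, at least 33 mm deep from bar to hopper: hook it from above with shut fingertips, or pinch it. Pull towards hopper -x.
- rods (a point): Point between the two rods, 32 mm behind the bar (+x), moving with it. They draw a steel gate plate hidden in the hopper: 2 to 3 N friction, no spring, stays put. How far it is already drawn, and how far the rods are screwed in, vary unseen: 33 to 67 mm of travel are left. Handles stand on the plate and fall only in its last few mm; then comes a rigid end stop, felt as a sharp rise of force.
- box_grip (a point): Point in the box's grip post, 60 mm above the bench: dark wood, 26 wide (box x), 22 deep (box y), top 80 mm up, to pinch across x. It stands at the box's -y end, 112 mm from the middle cell, on a low neck 40 mm wide and 16 high. Axes as the box's: y from the grip along the cells to the far end, which enters the guide first; z up.
- cell0 (a point): Centre of the floor, 4 mm above the bench, of the cell next to the grip; axes as the box's. The loose plywood box, 0.3 to 0.5 kg, has a row of three open cells, each 40 x 40 mm, with 4 mm walls and dividers; the celled part is 48 wide (x), 136 long (y), 46 mm high.
- cell1 (a point): Centre of the floor of the middle cell, 44 mm further along box y; middle of the celled part of the box.
- cell2 (a point): Centre of the floor of the last cell, 44 mm beyond the middle one.
- knob0_mid (a point): Centre (half-way up) of turned pale-wood tool handle 0: 30 mm diameter, 55 mm tall, about 30 g, a waisted neck near the top; stands upright in the hopper lane at hopper y = -44 mm, its centre 91 mm above the bench. Standing on a cell floor its centre is 27.5 mm above that floor.
- knob1_mid (a point): Centre (half-way up) of turned pale-wood tool handle 1: 30 mm diameter, 55 mm tall, about 30 g, a waisted neck near the top; stands upright in the hopper lane at hopper y = 0 mm, its centre 91 mm above the bench. Standing on a cell floor its centre is 27.5 mm above that floor.
- knob2_mid (a point): Centre (half-way up) of turned pale-wood tool handle 2: 30 mm diameter, 55 mm tall, about 30 g, a waisted neck near the top; stands upright in the hopper lane at hopper y = 44 mm, its centre 91 mm above the bench. Standing on a cell floor its centre is 27.5 mm above that floor.
- mallet_mid (a point): Bystander: round carver's mallet standing on its head, 92 mm diameter, 215 mm tall; this point is on its axis 80 mm up.
- stone: Bystander: flat grey sharpening stone on a dark wood block, 50 x 110 x 26 mm, origin at the centre of its underside.
- glue: Bystander: small white glue bottle, 56 mm diameter, 130 mm tall, origin at the centre of its base.
- gouge: Bystander: carving gouge lying flat, 240 mm long along its y, 18 mm wide; origin at its middle on the bench.
There are look-alikes about, which are no part of the job. Leave any black look-alike of the part that bears knob2_mid alone.

How it is judged:
By the outcome, as a careful person would: the job done as asked, in the order asked, and still so for the second after the job is handed in, with the robot touching nothing.
It also fails if it takes over 51 s, if anything falls off the work surface, if the arm or the gripper's body presses on something with over 40 N, if the wrist force passes 120 N, or if a joint passes its speed limit or range.

## Working session

There is one attempt and no reset: what is moved stays moved. The work goes in short steps, each a Python script; the robot and the scene stay as the last script left them, time stands still between calls to the robot, and variables do not carry over. Pictures are saved under pics/ and viewed, and the job is handed in when it is done.

```bash
ls; mkdir -p pics; python3 - <<'E'
from cell import bot, viewer
import cv2
s=bot.observe(); print(s)
for n in ("scene","top","wrist"):
    c=viewer.camera(n); cv2.imwrite(f"pics/{n}0.png",c["image"][:,:,::-1])
    print(n,{k:v for k,v in c.items() if k!="image"})
E
```

```text
pics
{'clock': 0.0, 'qpos': array([ 1.25523542,  0.60009606, -0.00256317,  1.60009871,  0.00178982,
        0.94290157, -0.07980347]), 'qd': array([-1.58860066e-03,  9.65219518e-05, -1.54441698e-03, -1.06925315e-03,
       -2.08052561e-03, -1.17929676e-03, -1.27529818e-03]), 'joint_torque': array([ 1.32181590e-04, -7.65067005e+01,  1.49680138e+00, -2.52355278e+01,
       -5.24091942e-02,  1.67777814e-02,  1.20867508e-04]), 'tool_pos': array([ 171.41880276, -703.957124  ,  217.79180745]), 'eef_rot': array([[ 2.36659274e-01, -9.71592593e-01, -4.69890937e-04],
       [-9.71591554e-01, -2.36659711e-01,  1.42595938e-03],
       [-1.49665583e-03,  1.19075552e-04, -9.99998873e-01]]), 'wrist_force': array([ 0.92497262,  0.76141954, -0.00756284]), 'torque': array([-0.01991823, -0.0300005 , -0.01045867]), 'gripper_width': 92.68709325859133}
scene {'intrinsics': array([[507.59341512,   0.        , 305.73123554],
       [  0.        , 507.59341512, 239.47995899],
       [  0.        ,   0.        ,   1.        ]]), 'rvec': array([ 1.06238945,  2.54689683, -0.88740126]), 'tvec': array([ 416.03926
[... 155 characters left out ...]
],
       [  0.        ,   0.        ,   1.        ]]), 'rvec': array([ 2.1324366 , -2.07143341,  0.22415834]), 'tvec': array([  11.53368232,  600.83178227, 1160.77403696])}
wrist {'intrinsics': array([[370.52624296,   0.        , 320.80194833],
       [  0.        , 370.52624296, 232.70454276],
       [  0.        ,   0.        ,   1.        ]]), 'mount': array([[ 9.99999430e-01,  5.83166378e-04,  8.94740431e-04,
         8.49161932e-01],
       [-8.09771058e-04,  9.60239173e-01,  2.79177498e-01,
        -7.83771844e+01],
       [-6.96357881e-04, -2.79178064e-01,  9.60239097e-01,
        -1.66416498e+02],
       [ 0.00000000e+00,  0.00000000e+00,  0.00000000e+00,
         1.00000000e+00]])}
```

View pics/scene0.png

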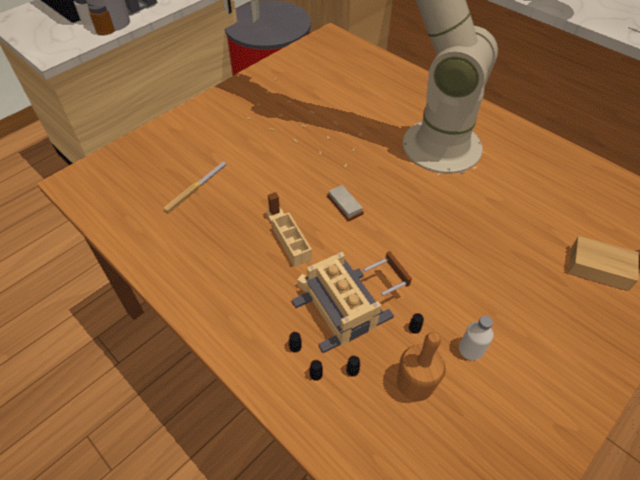

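View pics/top0.png

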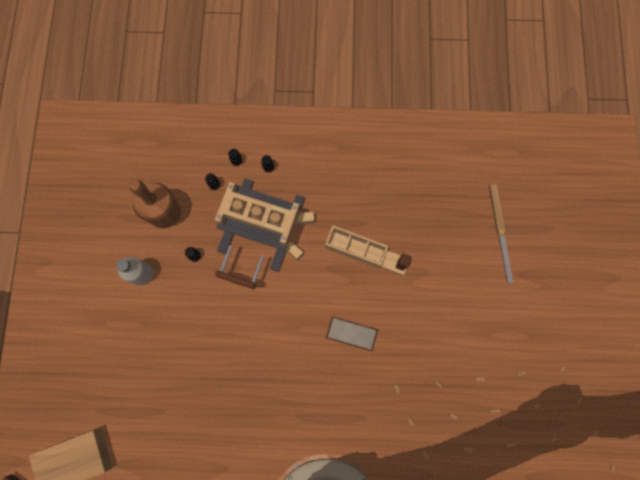

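View pics/wrist0.png

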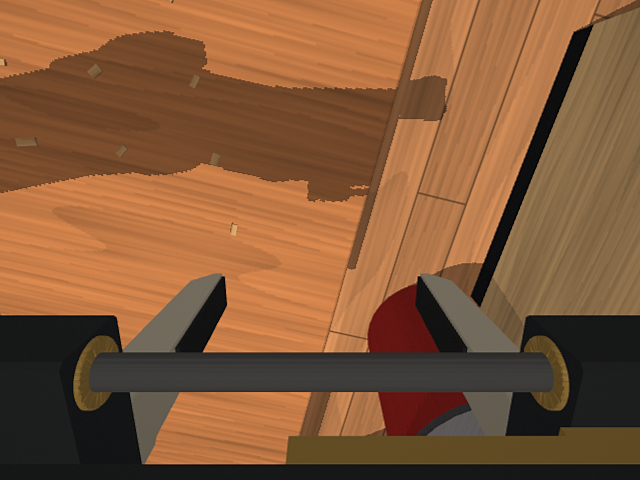

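The top view shows the hopper at about (258,225), the box at (365,250), its grip at (403,261) and the pull bar at (237,280). Black look-alike handles stand at (235,157), (268,163), (212,181) and (192,254). Next I'll enlarge the top and scene crops.

```bash
cat > h.py <<'E'
import numpy as np, cv2
from cell import bot, planner, viewer, workorder
def cam(name):
    s=bot.observe() if name=="wrist" else None
    c=viewer.camera(name); K=c["intrinsics"]
    if name=="wrist":
        T=np.eye(4); T[:3,:3]=s["eef_rot"]; T[:3,3]=s["tool_pos"]
        M=T@c["mount"]; R=M[:3,:3].T; t=-R@M[:3,3]
    else:
        R=cv2.Rodrigues(c["rvec"])[0]; t=c["tvec"]
    return dict(img=np.ascontiguousarray(c["image"][:,:,::-1]),K=K,R=R,t=t)
def ray(c,p):
    d=c["R"].T@np.linalg.inv(c["K"])@np.array([p[0],p[1],1.0]); return -c["R"].T@c["t"], d/np.linalg.norm(d)
def onz(c,p,z):
    o,d=ray(c,p); return o+d*(z-o[2])/d[2]
def tri(*cp):
    A=np.zeros((3,3));b=np.zeros(3);rs=[ray(c,p) for c,p in cp]
    for o,d in rs:
        P=np.eye(3)-np.outer(d,d);A+=P;b+=P@o
    X=np.linalg.solve(A,b); return X,[np.linalg.norm((np.eye(3)-np.outer(d,d))@(X-o)) for o,d in rs]
def proj(c,X):
    q=c["K"]@(c["R"]@np.asarray(X,float)+c["t"]); return q[:2]/q[2]
def crop(c,x0,y0,w,h,f,fn):
    im=cv2.resize(c["img"][y0:y0+h,x0:x0+w],None,fx=f,fy=f,interpolation=cv2.INTER_CUBIC); cv2.imwrite(fn,im)
E
python3 - <<'E'
from h import *
import pickle
t=cam("top");s=cam("scene");pickle.dump((t,s),open("c0.pkl","wb"))
crop(t,205,170,215,130,3.7,"pics/tc.png"); crop(s,250,180,180,180,3.3,"pics/sc.png")
for n,p,z in [("hopper",(257,212),119),("bar",(236,281),83),("grip",(404,258),80),("boxfar",(332,238),46)]:
    print(n,onz(t,p,z).round(1))
E
```

```text
hopper [643.2 167.9 119. ]
bar [495.3 210.1  83. ]
grip [ 557.6 -158.2   80. ]
boxfar [606.1   1.8  46. ]
```

View pics/tc.png

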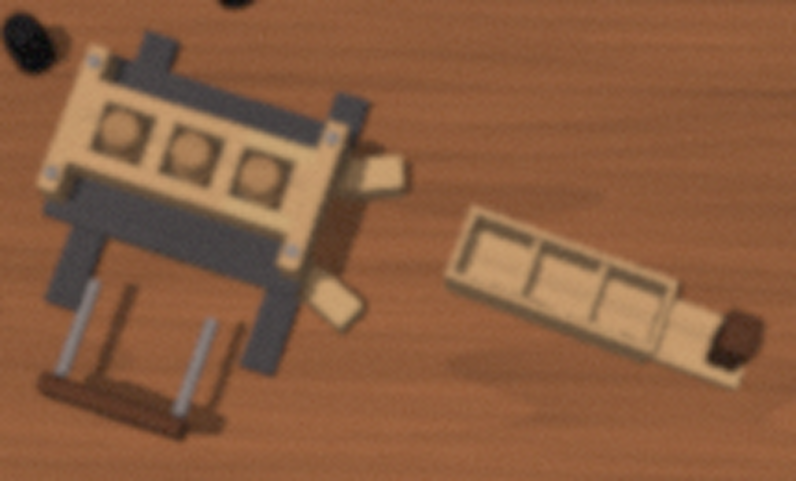

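View pics/sc.png

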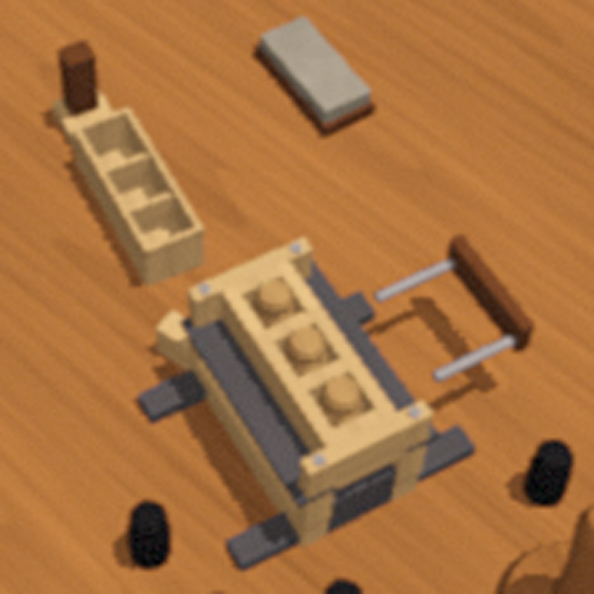

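The crops confirm the target parts: the grip post is the dark block at crop (737,338), the bar at (112,405), and the flared mouth at (385,173)/(335,300). The grip faces away from the hopper and the box is nearly in line with it. I'll take two wrist views from above.

```bash
cat >> h.py <<'E'
def Rot(phi):
    # tool down, tool x at world angle phi
    x=np.array([np.cos(phi),np.sin(phi),0]); z=np.array([0,0,-1.]); return np.column_stack([x,np.cross(z,x),z])
E
python3 - <<'E'
from h import *
import pickle
t,s=pickle.load(open("c0.pkl","rb"))
def tp(x,y): return (205+x/3.7-0.5,170+y/3.7-0.5)
# box rim outer corners z=46
for p in [(470,205),(445,278),(680,280),(655,358)]: print(onz(t,tp(*p),46).round(1))
L=[onz(t,tp(*p),119) for p in [(262,170),(192,150),(124,127)]]; print(np.round(L,1))
d=L[2]-L[0]; print(np.degrees(np.arctan2(d[1],d[0])))
q=bot.observe()["qpos"]
for pos in [(560,-158,41),(600,0,300),(500,200,50)]:
    for a in range(-180,180,30):
        r=planner.inverse_kinematics(list(pos),Rot(np.radians(a)))
        print(pos,a,None if r is None else np.round(r,2))
E
```

```text
[637.    3.7  46. ]
[590.  18.  46.]
[ 592.9 -127.4   46. ]
[ 543.6 -112.2   46. ]
[[636.6 127.5 119. ]
 [647.6 169.4 119. ]
 [660.6 210.5 119. ]]
73.87111906955798
(560, -158, 41) -180 [-0.08  0.72  0.4   2.08 -0.61  0.46 -2.36]
(560, -158, 41) -150 [-0.01  0.7   0.28  2.07 -0.45  0.43 -2.  ]
(560, -158, 41) -120 [ 0.08  0.69  0.15  2.07 -0.24  0.4  -1.68]
(560, -158, 41) -90 [ 0.15  0.68  0.03  2.06 -0.06  0.4  -1.34]
(560, -158, 41) -60 [ 0.22  0.68 -0.07  2.06  0.11  0.41 -0.98]
(560, -158, 41) -30 [ 0.3   0.68 -0.18  2.05  0.27  0.43 -0.61]
(560, -158, 41) 0 [ 0.37  0.69 -0.29  2.05  0.43  0.46 -0.24]
(560, -158, 41) 30 [ 0.45  0.71 -0.4   2.04  0.56  0.5   0.15]
(560, -158, 41) 60 [ 0.52  0.73 -0.51  2.04  0.68  0.55  0.57]
(560, -158, 41) 90 [ 0.59  0.75 -0.62  2.03  0.78  0.6   0.99]
(560, -158, 41) 120 [ 0.85  0.96 -1.11  2.02  1.11  0.95  1.22]
(560, -158, 41) 150 [ 0.85  0.96 -1.11  2.02  1.11  0.95  1.74]
(600, 0, 300) -180 [-0.79  0.58  1.12  1.84 -0.58  1.1  -2.59]
(600, 0, 300) -150 [-0.79  0.58  1.12  1.84 -0.58  1.1  -2.07]
(600, 0, 300) -120 [ 0.01  0.37 -0.14  1.79
[... 626 characters left out ...]
.9   1.56]
(500, 200, 50) -150 [ 0.2   0.91 -1.11  2.11  1.12  0.9   2.08]
(500, 200, 50) -120 [-0.66  0.65  0.25  2.17 -0.44  0.37 -2.14]
(500, 200, 50) -90 [-0.54  0.64  0.08  2.16 -0.13  0.35 -1.92]
(500, 200, 50) -60 [-0.37  0.64 -0.16  2.15  0.27  0.37 -1.8 ]
(500, 200, 50) -30 [-0.28  0.65 -0.3   2.14  0.47  0.41 -1.48]
(500, 200, 50) 0 [-0.18  0.67 -0.45  2.14  0.63  0.47 -1.12]
(500, 200, 50) 30 [-0.09  0.7  -0.59  2.13  0.77  0.54 -0.73]
(500, 200, 50) 60 [-0.01  0.73 -0.72  2.13  0.88  0.61 -0.31]
(500, 200, 50) 90 [ 0.03  0.75 -0.77  2.12  0.92  0.64  0.17]
(500, 200, 50) 120 [ 0.2   0.91 -1.11  2.11  1.12  0.9   0.51]
(500, 200, 50) 150 [ 0.2   0.91 -1.11  2.11  1.12  0.9   1.03]
```

```bash
python3 - <<'E'
from h import *
import pickle
out=[]
for i,p in enumerate([(535,-245,280),(570,-130,280),(610,10,290),(560,80,290)]):
    bot.move_ptp(list(p),Rot(np.radians(-17))); bot.pause(0.15)
    c=cam("wrist"); out.append(c); cv2.imwrite(f"pics/w{i+1}.png",c["img"])
    print(bot.observe()["clock"])
pickle.dump(out,open("c1.pkl","wb"))
E
```

```text
2.5667
3.3167
4.15
4.7833
```

View pics/w1.png

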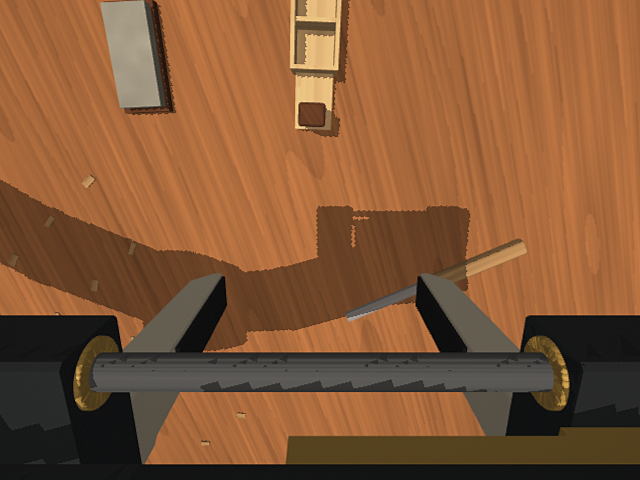

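View pics/w2.png

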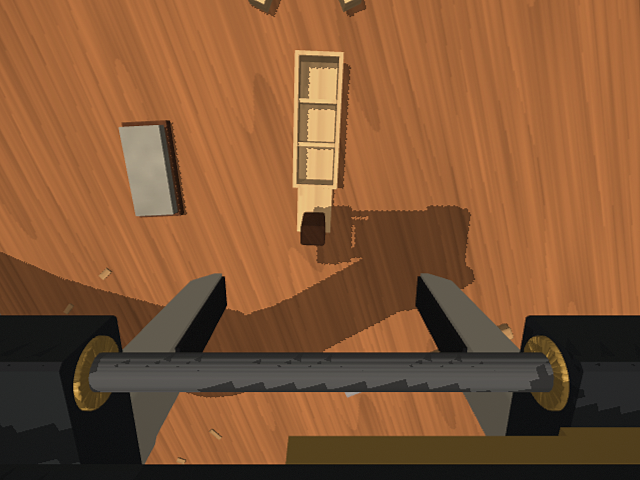

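View pics/w3.png

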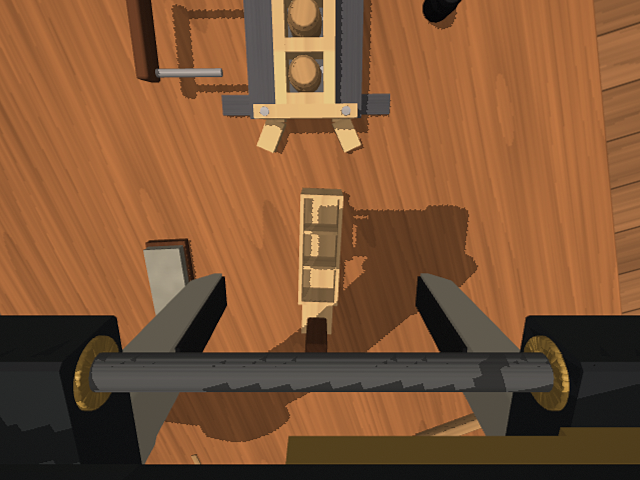

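View pics/w4.png

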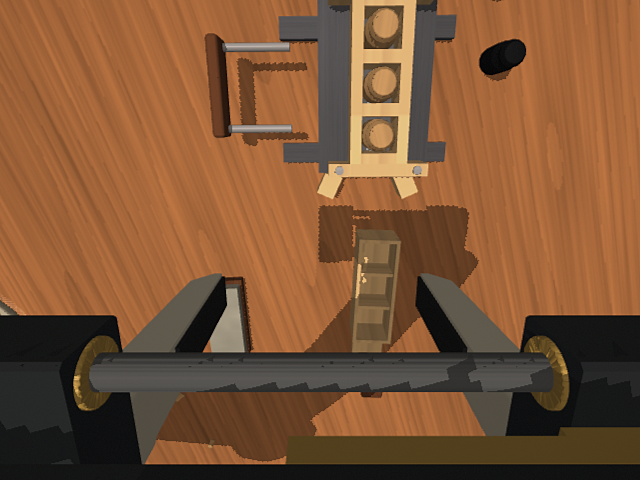

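Views w1 and w2 show the post at (312,114) and (313,230) with the box rim. Views w3 and w4 show the mouth wedges at (270,136)/(347,136) and (330,185)/(405,185), the hopper lanes, and the bar at (217,85). I'll zoom in to pick corners.

```bash
python3 - <<'E'
from h import *
import pickle
w=pickle.load(open("c1.pkl","rb"))
a=cv2.resize(w[0]["img"][60:150,270:360],None,fx=4.4,fy=4.4,interpolation=cv2.INTER_NEAREST)
b=cv2.resize(w[1]["img"][175:265,270:360],None,fx=4.4,fy=4.4,interpolation=cv2.INTER_NEAREST)
cv2.imwrite("pics/z1.png",np.hstack([a,b]))
crop(w[1],280,40,80,160,3.7,"pics/z2.png")
crop(w[3],190,0,270,205,2.9,"pics/z3.png")
crop(w[2],130,0,270,205,2.9,"pics/z4.png")
E
```

```text
(no output)
```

View pics/z1.png

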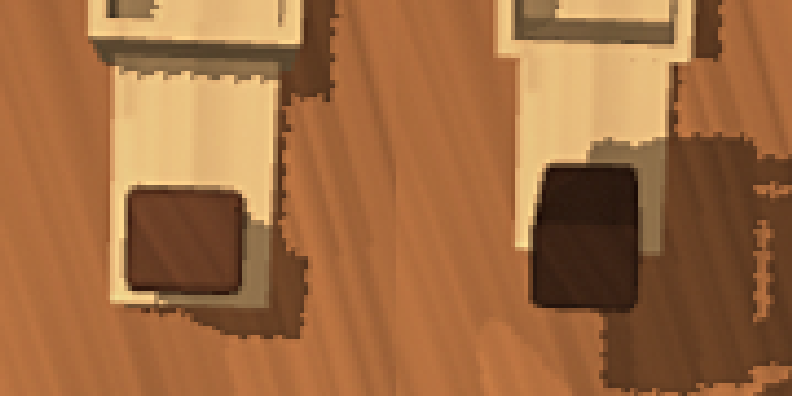

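View pics/z2.png

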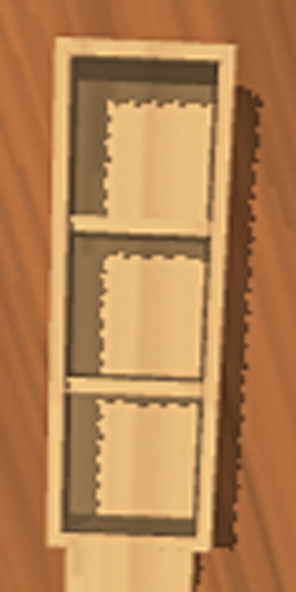

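View pics/z3.png

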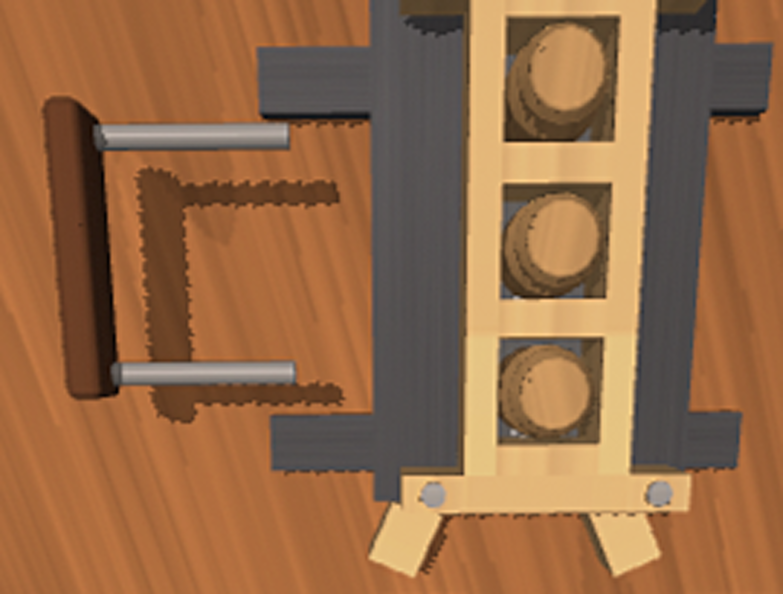

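View pics/z4.png

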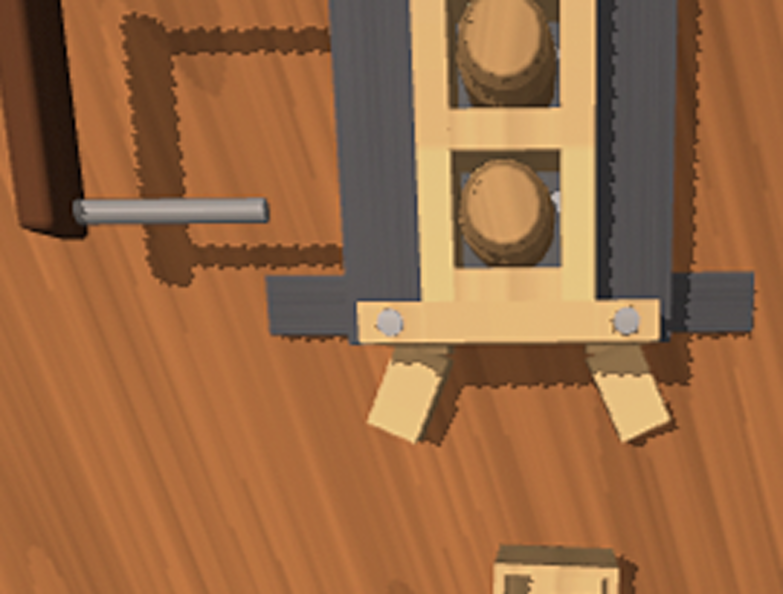

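```bash
python3 - <<'E'
from h import *
import pickle
w=pickle.load(open("c1.pkl","rb")); t,s=pickle.load(open("c0.pkl","rb"))
z3=lambda x,y:(190+x/2.9-.5,y/2.9-.5)
z4=lambda x,y:(130+x/2.9-.5,y/2.9-.5)
z2=lambda x,y:(280+x/3.7-.5,40+y/3.7-.5)
def T(n,*a):
    X,e=tri(*a); print(n,X.round(1),np.round(e,1)); return X
G=T("post",(w[0],(311.4,113.9)),(w[1],(312.5,235.1)))
# top/scene check
tp=lambda x,y:(205+x/3.7-.5,170+y/3.7-.5); sp=lambda x,y:(250+x/3.3-.5,180+y/3.3-.5)
T("screwL",(w[3],z3(432,493)),(w[2],z4(389,321)))
T("screwR",(w[3],z3(659,493)),(w[2],z4(626,321)))
W=[T("well0"+n,(w[3],z3(*a)),(w[2],z4(*b))) for n,a,b in [("TL",(498,338),(452,150)),("TR",(603,337),(561,150)),("BL",(499,443),(456,266)),("BR",(600,445),(561,267))]]
print(np.mean(W,0))
for n,c in [("l0",[(498,338),(603,337),(499,443),(600,445)]),("l1",[(503,184),(611,183),(502,298),(607,298)]),("l2",[(507,17),(620,16),(505,141),(615,141)])]:
    P=[onz(w[3],z3(*p),106) for p in c]; print(n,np.mean(P,0).round(1))
# box rim at 46 from w2, corners
B=[onz(w[1],z2(*p),46) for p in [(56,38),(237,42),(47,545),(210,550)]]
print(np.round(B,1)); c=np.mean(B,0)
d=(B[0]+B[1]-B[2]-B[3]); yaw=np.degrees(np.arctan2(d[1],d[0]))-90; print("box c",c,yaw,np.linalg.norm(d)/2)
gy=G-c; print("dir grip->c",np.degrees(np.arctan2(-gy[1],-gy[0]))-90,np.linalg.norm(gy[:2]))
# box rim far corners triangulate w2,w3? use scene
T("boxfarL",(w[1],z2(56,38)),(w[2],z4(497,565)))
T("boxfarR",(w[1],z2(237,42)),(w[2],z4(620,565)))
# bar
for n,a in [("rod2",(100,137)),("rod0",(117,373))]: print(n,onz(w[3],z3(*a),61).round(1))
print("bar ends", T("b2",(w[3],z3(60,97)),(t,tp(45,380))),T("b0",(w[3],z3(92,397)),(t,tp(183,432))))
for n,a in [("bTL",(45,105)),("bBL",(72,395)),("bTR",(73,99)),("bBR",(100,396))]: print(n,onz(w[3],z3(*a),83).round(1))
E
```

```text
post [ 553.  -160.4   78.9] [0.1 0.1]
screwL [588.4 108.5 106.2] [0.1 0.1]
screwR [658.5  87.  106.5] [0.2 0.2]
well0TL [622.  148.6 104.2] [0.3 0.3]
well0TR [653.3 139.2 104.3] [0.1 0.1]
well0BL [613.3 117.5 106.6] [0.1 0.1]
well0BR [643.7 107.7 108.1] [0. 0.]
[633.10234901 128.24134588 105.80546885]
l0 [633.  128.1 106. ]
l1 [645.8 170.3 106. ]
l2 [658.5 212.5 106. ]
[[ 589.7   17.1   46. ]
 [ 635.4    2.    46. ]
 [ 544.8 -110.9   46. ]
 [ 590.1 -126.4   46. ]]
box c [590.02839949 -54.55718615  46.        ] -19.387058820468994 135.86879563719137
dir grip->c -19.29462490119127 112.15161569331796
boxfarL [590.1  16.7  47.3] [0.4 0.4]
boxfarR [635.7   2.2  44.6] [0.1 0.1]
rod2 [516.2 248.9  61. ]
rod0 [494.3 176.2  61. ]
b2 [513.  254.3  89. ] [1.8 1.8]
b0 [486.1 170.9  73.9] [0.4 0.4]
bar ends [513.0135886  254.33963464  89.04954772] [486.08911245 170.88042407  73.92735526]
bTL [506.8 257.1  83. ]
bBL [482.3 172.7  83. ]
bTR [515.8 256.1  83. ]
bBR [491.2 169.6  83. ]
```

The measurements agree: the post top triangulates to 79 mm and the bridge to 106 mm. The hopper is at (645.8,170.3) with yaw −16.9°, and the box is yawed −19.35° with its grip at (553,−160.4). Now I'll grasp the post, align it and slide it to the mouth.

```bash
cat >> h.py <<'E'
HY=np.radians(-16.9); HO=np.array([645.8,170.3]); ux=np.array([np.cos(HY),np.sin(HY)]); uy=np.array([-np.sin(HY),np.cos(HY)])
def H(x,y,z): return [*(HO+x*ux+y*uy),z]
def toH(p): d=np.asarray(p)[:2]-HO; return np.array([d@ux,d@uy])
E
python3 - <<'E'
from h import *
by=np.radians(-19.35)
bot.move_ptp([553,-160.4,110],Rot(by))
bot.move_linear([553,-160.4,43],v=80,stop_force=8)
print(bot.observe()["tool_pos"])
bot.grab(30)
o=bot.observe(); print(o["gripper_width"],o["wrist_force"],o["clock"])
c=cam("wrist"); cv2.imwrite("pics/w5.png",c["img"])
print(bot.move_linear(H(0,-318,43),Rot(HY),v=60,stop_force=12))
o=bot.observe(); print(toH(o["tool_pos"]),o["wrist_force"])
print(bot.move_linear(H(0,-262,43),v=70,stop_force=12))
o=bot.observe(); print(toH(o["tool_pos"]),o["wrist_force"],o["clock"])
c=cam("wrist"); cv2.imwrite("pics/w6.png",c["img"])
E
```

```text
[ 553.25523274 -160.4001495    43.30544366]
25.70107005866688 [-0.97063565  0.28582753  0.39138699] 7.9667
False
[-2.32602745e-01 -3.16989798e+02] [-0.04172882  2.35002945 -1.36847862]
False
[-3.44747520e-02 -2.61919793e+02] [-0.3747391   0.78179145 -2.87928294] 9.5583
```

View pics/w6.png

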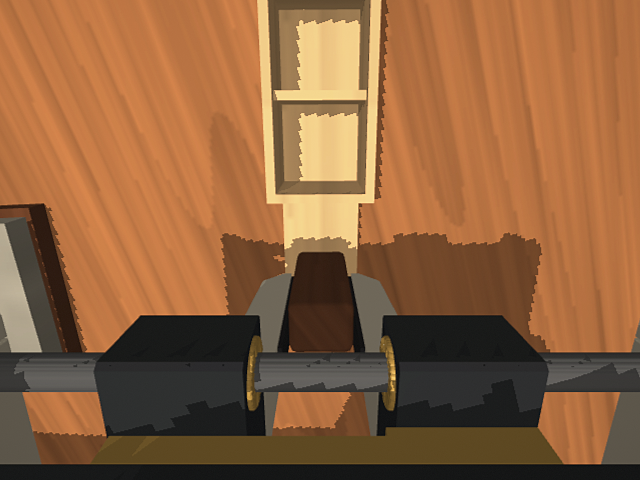

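The box entered the flare straight: its sides run symmetrically about column 320, with no contact force. I'll push on and feel for the back stop.

```bash
python3 - <<'E'
from h import *
print(bot.move_linear(H(0,-135,43),v=70,stop_force=10))
o=bot.observe(); print(toH(o["tool_pos"]),o["wrist_force"],o["clock"])
E
```

```text
False
[ 8.75511789e-03 -1.35070218e+02] [ 0.29278759  0.59323526 -2.78197871] 11.575
```

```bash
python3 - <<'E'
from h import *
print(bot.move_linear(H(0,-98,43),v=20,stop_force=10))
o=bot.observe(); print(toH(o["tool_pos"]),o["wrist_force"],o["wrist_force"][:2]@uy,o["clock"])
c=cam("wrist"); cv2.imwrite("pics/w7.png",c["img"])
c=cam("top"); crop(c,205,130,215,160,3.7,"pics/t7.png")
E
```

```text
True
[  -0.12044553 -111.90752998] [-1.55791834 -0.16035818  6.6163267 ] -0.6063231638602065 12.7417
```

View pics/w7.png

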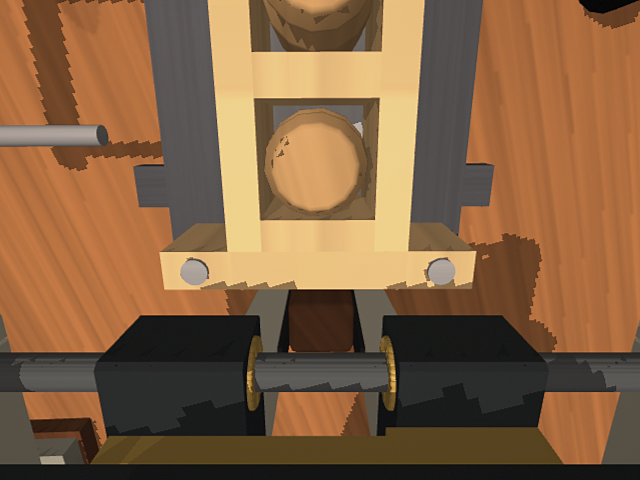

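View pics/t7.png

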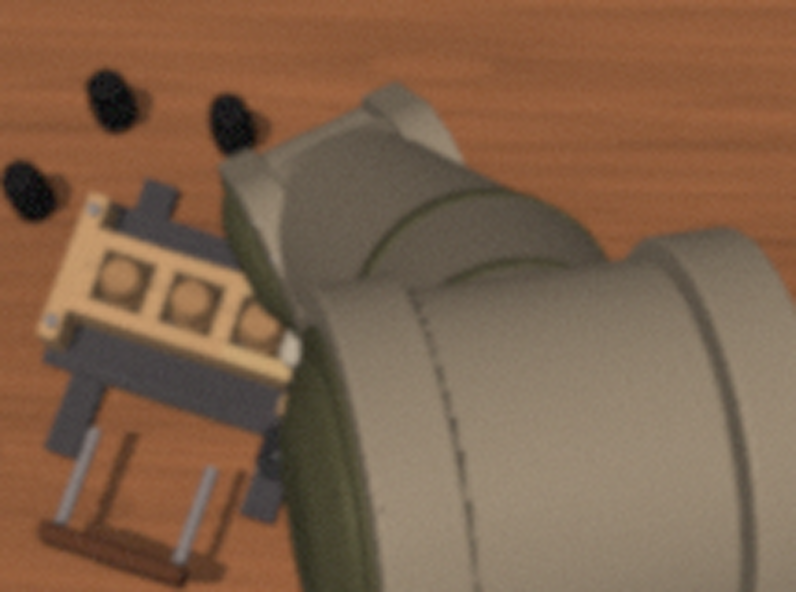

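The stop was felt at hopper y = −111.9, against an expected −112, and the picture shows the post close to the bridge face. The residual force is odd (mostly vertical), so I'll press once more gently to confirm before releasing.

```bash
python3 - <<'E'
from h import *
for i in range(2):
    print(bot.move_linear(H(0,-106,43),v=10,stop_force=8))
    o=bot.observe(); print(o["tool_pos"],toH(o["tool_pos"]),o["wrist_force"],o["wrist_force"][:2]@uy,o["clock"])
    bot.pause(.2)
    o=bot.observe(); print(o["tool_pos"],toH(o["tool_pos"]),o["wrist_force"],o["wrist_force"][:2]@uy,o["clock"])
E
```

```text
True
[613.19222683  63.22460357  42.97177828] [-7.25076896e-02 -1.11930345e+02] [-0.52349846 -0.2457431   3.85781256] -0.38731248407958463 13.25
[613.14549964  63.23128599  42.97589123] [  -0.11915949 -111.93753488] [-1.06418204  0.20201258  5.34288872] -0.11607167498094825 13.45
True
[613.15576054  63.1738196   42.95822117] [-9.26361179e-02 -1.11989537e+02] [-1.26945881 -0.50004468  4.47757984] -0.847484004807279 13.85
[613.15282515  63.18126415  42.95609235] [-9.76088853e-02 -1.11983267e+02] [-1.53073206 -0.85209178  5.1526402 ] -1.2602801547901163 14.05
```

Both presses stopped at −111.95 at once, so the box is home. Now I'll release, retreat and check.

```bash
python3 - <<'E'
from h import *
import pickle
bot.gripper_open()
bot.move_linear(H(0,-112,140),v=150)
o=bot.observe(); print(toH(o["tool_pos"]),o["wrist_force"],o["clock"])
bot.move_ptp(H(-20,-190,290),Rot(HY)); bot.pause(.1); a=cam("wrist")
bot.move_ptp(H(-20,-130,290),Rot(HY)); bot.pause(.1); b=cam("wrist")
pickle.dump((a,b),open("c2.pkl","wb"))
cv2.imwrite("pics/w8.png",a["img"]);cv2.imwrite("pics/w9.png",b["img"]); print(bot.observe()["clock"])
E
```

```text
[  -0.38594077 -112.32742621] [ 0.28773203  0.5933012  -1.29929315] 16.0083
17.375
```

View pics/w8.png

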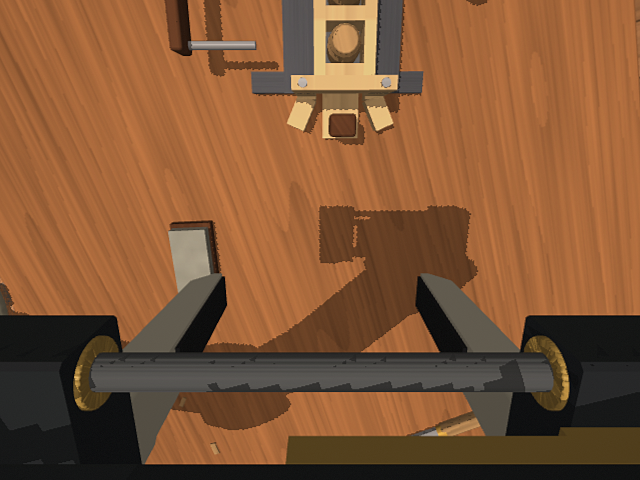

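View pics/w9.png

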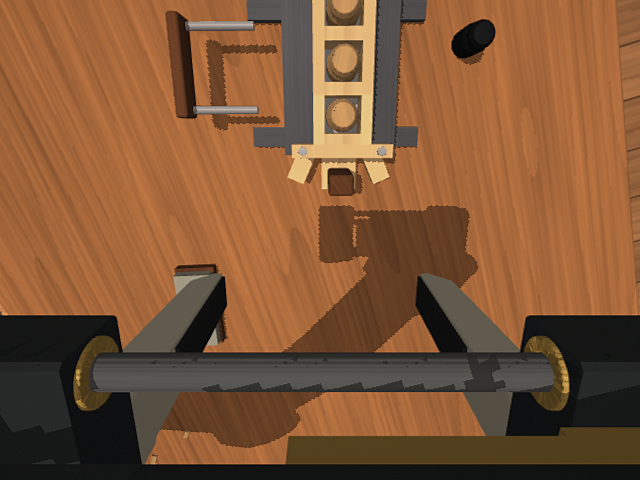

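```bash
python3 - <<'E'
from h import *
import pickle
a,b=pickle.load(open("c2.pkl","rb"))
crop(b,150,0,260,205,3,"pics/z9.png"); crop(a,270,60,140,90,5,"pics/z8.png")
E
```

```text
(no output)
```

View pics/z9.png

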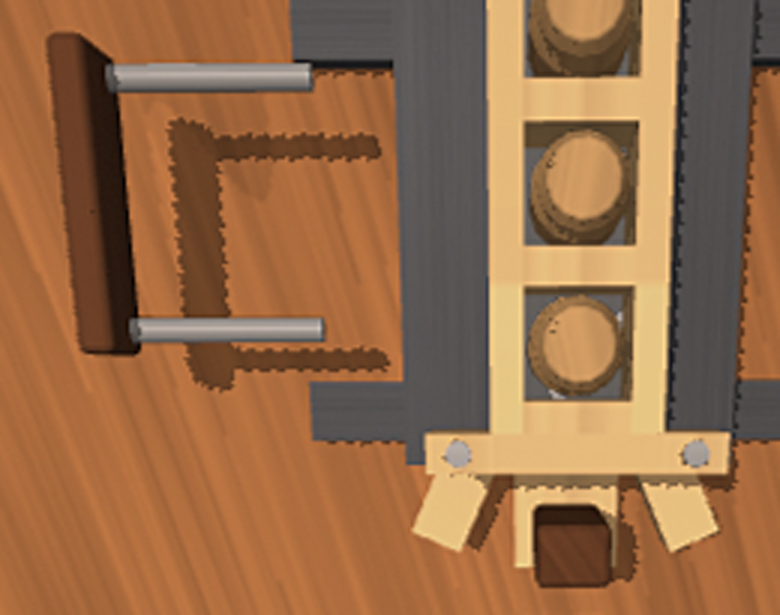

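View pics/z8.png

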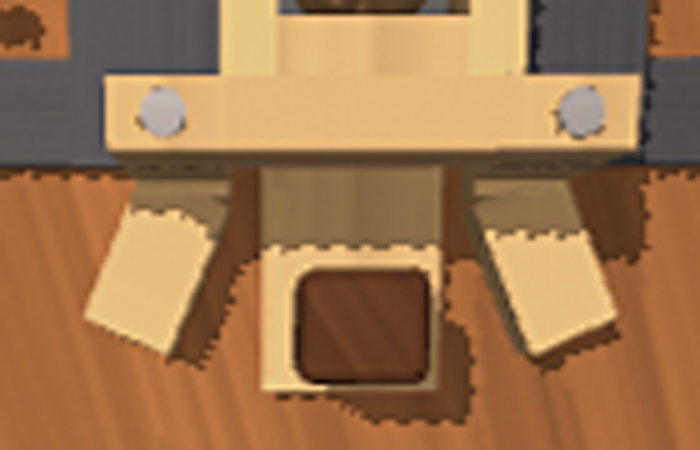

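```bash
python3 - <<'E'
from h import *
import pickle
a,b=pickle.load(open("c2.pkl","rb"));w=pickle.load(open("c1.pkl","rb"))
z8=lambda x,y:(270+x/5-.5,60+y/5-.5); z9=lambda x,y:(150+x/3-.5,y/3-.5); z3=lambda x,y:(190+x/2.9-.5,y/2.9-.5)
def T(n,*q):
    X,e=tri(*q); print(n,X.round(1),toH(X).round(1),np.round(e,1))
P=onz(a,z8(363.5,325.5),80); print("post",P.round(1),toH(P).round(1))
T("sL",(a,z8(162,111)),(b,z9(458,454))); T("sR",(a,z8(583,111)),(b,z9(696,454)))
for p in [(524,287),(632,288),(525,402),(630,402)],[(524,122),(639,121),(523,244),(635,245)]:
    X=np.mean([onz(b,z9(*q),106) for q in p],0); print("lane",X.round(1),toH(X).round(1))
T("rod2 root",(w[3],z3(100,137)),(b,z9(110,77))); T("rod0 root",(w[3],z3(117,373)),(b,z9(134,330)))
for q in [(50,42),(79,350),(80,38),(108,352)]: X=onz(b,z9(*q),83); print("bartop",X.round(1),toH(X).round(1))
for q in [(110,77),(134,330)]: X=onz(b,z9(*q),61); print("rod",X.round(1),toH(X).round(1))
X=onz(b,z9(323,330),61);print("rod end",toH(X))
E
```

```text
post [613.7  63.   80. ] [   0.5 -111.9]
sL [588.6 108.1 107.8] [-36.6 -76.2] [0.1 0.1]
sR [658.5  87.  108. ] [ 36.4 -76.1] [0.1 0.1]
lane [632.6 127.9 106. ] [ -0.3 -44.5]
lane [645.4 170.3 106. ] [-0.4 -0.1]
rod2 root [517.7 246.5  70.3] [-144.7   35.7] [0.2 0.2]
rod0 root [495.5 175.6  67.1] [-145.3  -38.6] [0.3 0.3]
bartop [507.2 256.2  83. ] [-157.6   41.9]
bartop [481.  172.9  83. ] [-158.4  -45.5]
bartop [516.2 254.6  83. ] [-148.5   43. ]
bartop [489.6 169.6  83. ] [-149.2  -46.1]
rod [515.3 249.3  61. ] [-147.8   37.7]
rod [493.5 176.2  61. ] [-147.5  -38.6]
rod end [-83.78503638 -38.51609121]
```

The box is home (post at hopper y −111.9) and the hopper hasn't moved. The bar's inner face is at hopper x ≈ −147. Next I'll check the hooking path and clearance to the bystanders.

```bash
python3 - <<'E'
from h import *
import pickle
t,s=pickle.load(open("c0.pkl","rb"))
for n,p,z in [("mallet base",(160,208),40),("glue base",(140,272),20),("glue cap",(124,265),130),("blk",(193,256),0),("mallet tip",(140,188),215)]: X=onz(t,p,z);print(n,X.round(0),toH(X).round(0))
for phi in (90,-90):
    R=Rot(HY+np.radians(phi))
    for x,z in [(-131,200),(-131,50),(-165,50),(-200,50)]:
        r=planner.inverse_kinematics(H(x,0,z),R); print(phi,x,z,None if r is None else np.round(r,2))
E
```

```text
mallet base [668. 406.  40.] [-47. 232.]
glue base [518. 444.  20.] [-201.  225.]
glue cap [516. 442. 130.] [-203.  222.]
blk [563. 329.   0.] [-125.  128.]
mallet tip [661. 395. 215.] [-51. 219.]
90 -131 200 [ 0.02  0.51 -0.72  1.97  0.46  0.83  0.32]
90 -131 50 [-0.14  0.7  -0.5   2.08  0.67  0.52  0.14]
90 -165 50 [-0.2   0.67 -0.48  2.14  0.68  0.48  0.07]
90 -200 50 [-0.27  0.65 -0.45  2.2   0.69  0.43  0.  ]
-90 -131 200 [-0.48  0.43 -0.01  2.    0.    0.72 -2.35]
-90 -131 50 [-0.49  0.65  0.02  2.11 -0.03  0.39 -2.32]
-90 -165 50 [-0.54  0.63  0.01  2.17 -0.03  0.34 -2.37]
-90 -200 50 [-0.59  0.62  0.01  2.22 -0.03  0.3  -2.42]
```

```bash
python3 - <<'E'
from h import *
R=Rot(HY+np.pi/2)
bot.move_ptp(H(-131,0,200),R)
bot.grab(10); 
print(bot.move_linear(H(-131,0,50),v=100,stop_force=6))
o=bot.observe(); print(o["tool_pos"],toH(o["tool_pos"]),o["wrist_force"],o["gripper_width"],o["clock"])
c=cam("wrist"); cv2.imwrite("pics/w10.png",c["img"]); c=cam("scene"); crop(c,250,180,240,180,3.3,"pics/s10.png")
E
```

```text
False
[520.77369811 208.46993179  50.52460841] [-130.72294691    0.17608903] [-0.27930346  0.06948843  0.67642331] 0.6411116222315484 21.3917
```

View pics/w10.png

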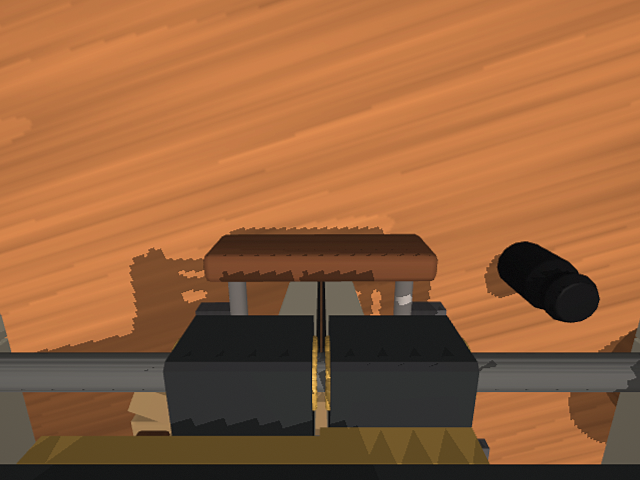

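View pics/s10.png

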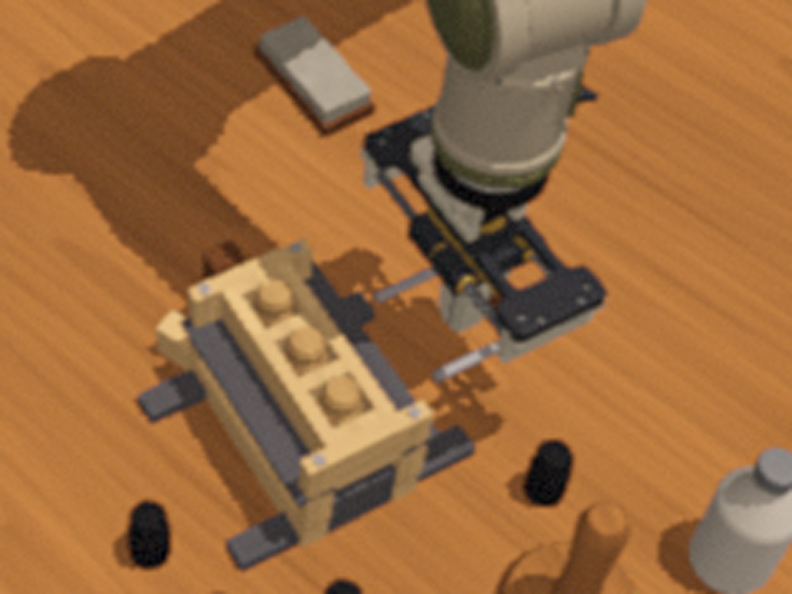

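The shut fingers sit centred between the rods, behind the bar. Now I'll pull slowly and feel for the end stop.

```bash
python3 - <<'E'
from h import *
print(bot.move_linear(H(-214,0,50),v=25,stop_force=10))
o=bot.observe(); print(toH(o["tool_pos"]),o["wrist_force"]," fx",o["wrist_force"][:2]@ux,o["clock"])
c=cam("scene"); crop(c,250,180,240,180,3.3,"pics/s11.png")
E
```

```text
True
[-1.76941210e+02 -3.10438367e-02] [ 0.86683564 -1.20548426  0.67742921]  fx 1.1798370300714862 23.35
```

View pics/s11.png

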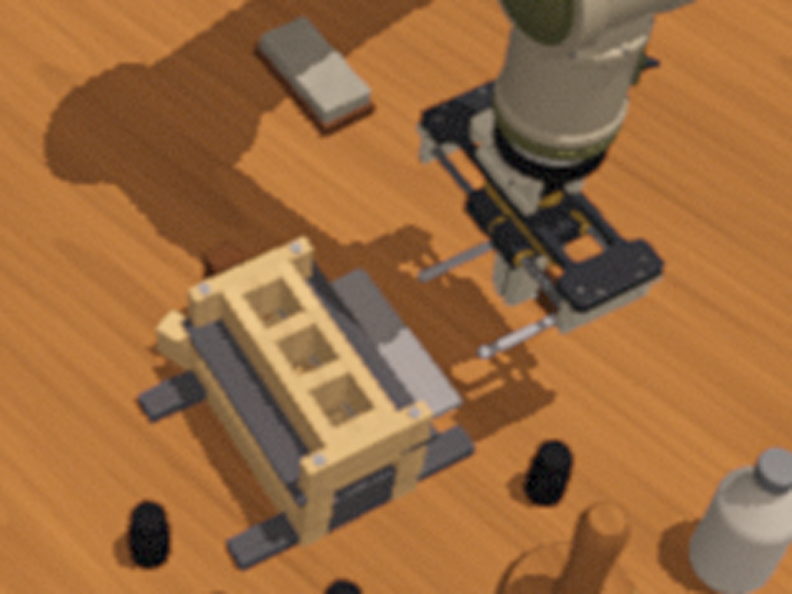

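All three lanes are empty and a stop was felt at −177, about 37 mm of travel. I'll confirm it's the rigid end by pulling twice more.

```bash
python3 - <<'E'
from h import *
for f in (10,12):
    print(bot.move_linear(H(-200,0,50),v=12,stop_force=f))
    o=bot.observe(); print(toH(o["tool_pos"]),o["wrist_force"]," fx",o["wrist_force"][:2]@ux,o["clock"])
E
```

```text
True
[-176.82406848   -0.21218121] [1.58007971 0.11987029 0.84141447]  fx 1.476995172198974 24.0
True
[-176.76484778   -0.26995499] [1.45069024 0.38092778 1.31693322]  fx 1.2773035866672189 24.6083
```

It's rigid at −176.8. I'll unhook and check.

```bash
python3 - <<'E'
from h import *
import pickle
bot.move_linear(H(-166,0,50),v=40)
bot.move_linear(H(-166,0,200),v=150)
bot.move_ptp(H(-10,-95,290),Rot(HY)); bot.pause(.15); b=cam("wrist"); cv2.imwrite("pics/w12.png",b["img"])
bot.move_ptp(H(-20,-190,290),Rot(HY)); bot.pause(.15); a=cam("wrist"); cv2.imwrite("pics/w13.png",a["img"])
pickle.dump((a,b),open("c3.pkl","wb"))
crop(b,150,0,260,205,3,"pics/z12.png");crop(a,270,60,140,90,5,"pics/z13.png")
t=cam("top"); crop(t,100,130,320,180,2.4,"pics/t13.png")
o=bot.observe();print(o["clock"],o["wrist_force"])
E
```

```text
27.9917 [-0.1010686   0.30726177 -0.55228577]
```

View pics/z12.png

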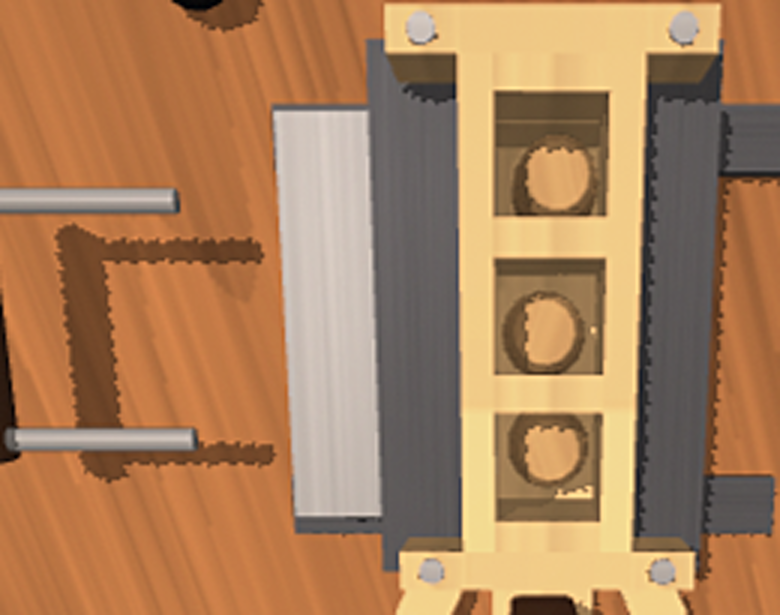

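View pics/z13.png

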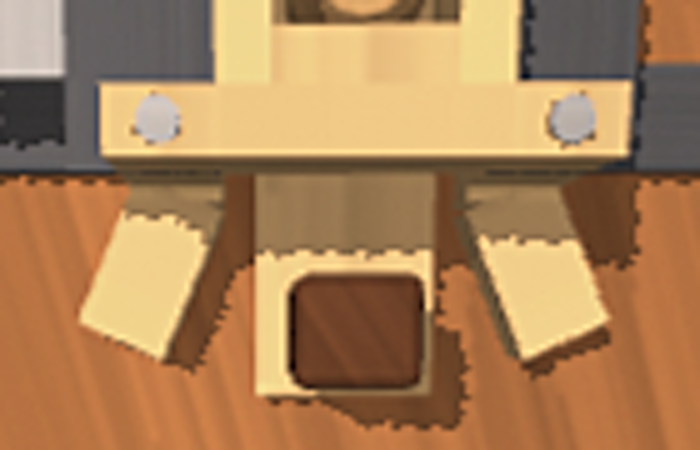

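View pics/t13.png

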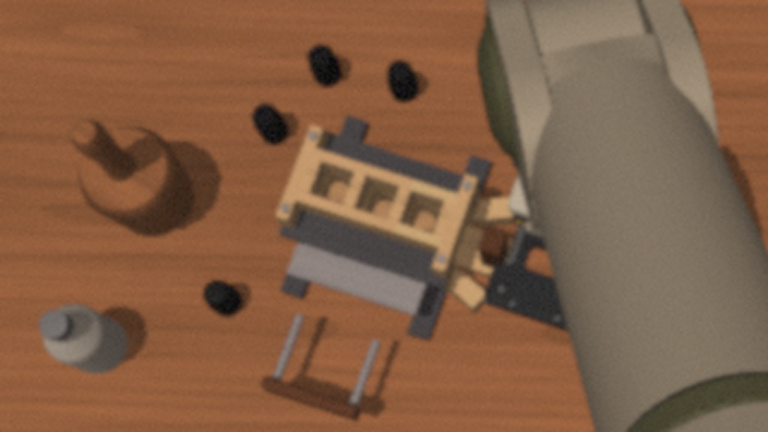

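Each lane shows one handle deep in its cell (tops at crop (558,178), (552,332) and (552,452)). Last, I'll check the box, hopper and handle positions numerically.

```bash
python3 - <<'E'
from h import *
import pickle
a,b=pickle.load(open("c3.pkl","rb"))
z8=lambda x,y:(270+x/5-.5,60+y/5-.5); z9=lambda x,y:(150+x/3-.5,y/3-.5)
X=onz(a,z8(357,331),80); print("post",toH(X).round(1))
X,e=tri((a,z8(157,119)),(b,z9(431,571))); print("sL",X.round(1),toH(X).round(1))
X,e=tri((a,z8(574,119)),(b,z9(662,572))); print("sR",X.round(1),toH(X).round(1))
for q in [(558,175),(545,330),(548,450)]: print("knob top if z=59",toH(onz(b,z9(*q),59)).round(1))
E
```

```text
post [   0.6 -112. ]
sL [588.5 108.  106.8] [-36.7 -76.3]
sR [658.5  86.9 107.6] [ 36.4 -76.1]
knob top if z=59 [ 3.3 46.1]
knob top if z=59 [-0.3 -2. ]
knob top if z=59 [  1.2 -41.7]
```

```bash
python3 -c "
from h import *
workorder.job_done(); print(bot.observe()['clock'])"
```

```text
the job is handed in; nothing more can be done
the job is handed in; nothing more can be done
```

The box is home against the back stop, the gate is drawn to its end stop, and one handle has dropped into each cell. I handed the job in after about 28 s on the robot's clock; it reports no verdict.

- **Box:** I gripped the post, lined the box up with the guide and slid it in. The stop came at hopper y −111.9 mm (−112 expected). Two more presses stopped within 0.1 mm, and the post was still at −112.0 after the gate was drawn.
- **Gate:** I hooked the bar from behind with shut fingers. The end stop came after about 37 mm of travel, estimated from the bar's measured position. Two more pulls stopped at the same place.
- **Hopper and handles:** The hopper's screws moved no more than about 0.5 mm, which is within measuring error. Taking their tops to be 59 mm up, the handles are 1–4 mm from their cell centres. I did not measure how deep they sit.
- **Bystanders:** The mallet, glue bottle and black look-alikes appear undisturbed in the last top view. The stone and gouge were never approached but were not in that picture.
- **What disagreed:** After each stop the force read back was small: about 1 N along the push and pull, plus 4–7 N upward on the box. I therefore judged both stops by the repeated halts, not by a held force.

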